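# Reassemble the dough roller head

### The arm

A 6-joint arm with a two-finger parallel gripper is mounted at the origin on a cart in front of the work surface, level with it; the furniture and walls round the work are solid. World frame = base frame: x ahead of the robot, y to its left, z up, the work surface at z = 0. Lengths are in m, angles in rad, forces in N, time in s.
With the tool pointing down it reaches from about 0.225 to 0.875 m from the base axis. Payload 3.4 kg.
Tool frame: the origin (TCP) lies at the very end of the fingers, on their centre line; the grasp point (between the pads) lies 19 mm behind it; z points along the fingers, y is the direction in which the jaws open and shut (so a half turn about z gives the same grasp; the last joint's range is limited). The gripper opens to 85 mm and grips with 20 to 120 N. Pads are 22 mm wide; open, the fingers measure 114 mm over their backs; the gripper's body (76 mm by 85 mm) begins 54 mm behind the grasp point. The pads swing forward as they close: fully open they stand 13 mm farther back than shut.
Start: joints at [-1.259, 0.276, 1.505, -0, 1.361, -0.121], TCP at [0.241, -0.522, 0.231] pointing down, gripper open.
Joint ranges: [-2.89, 2.89], [-0.75, 2.08], [0.22, 2.7], [-1.18, 4.32], [0.11, 2.71], [-2.7, 2.7]. Speed limits (rad/s): [2.57, 2.57, 3.14, 3.14, 3.14, 3.14].

### API

Orientations are given as a unit quaternion [w, x, y, z].
In Python, from rig import get_state, get_image, calibration, sign_off gives the robot as it stands. The module is installed in compiled form; this text tells all that it offers.
- The arm moves only by the tool drive_tool, never from a script. Its argument "targets" is one flat list of numbers, 7 for each row, row after row: the turn, a rotation vector about the tool's x, y, z in degrees, then the shift along the tool's x, y, z in mm, then the opening, from 0 (shut) to 1 (fully open). In form: [wx, wy, wz, tx, ty, tz, fingers, wx, wy, wz, tx, ty, tz, fingers, ...]. A call has 1 to 12 rows; each row shifts and turns the commanded pose from where the row before left it, along the tool's axes as they then stand; what a row does not reach is not made up. A row lasts 1/8 s, in which the tool goes at most 62.5 mm and 10.7 degrees, less where a joint would pass 70% of its speed; a pose out of reach is approached as far as the arm can. A call is refused whole if a number of a shift passes 62.5 or a number of a turn 10.7, either way. A call with a gripper value outside its range is refused whole. The fingers move at their own pace and stop on an object; "grip_force" is the grip in N (left out, the last holds). Time passes only in rows, so rows that do not move let the fingers close. It gives the time, the measured TCP pose, the force and the opening at its end, in the units of the state.
- get_state(): the state, without advancing time (a new reading comes with each control period).
- get_image(name): name is "side" or "top"; returns the picture (420x560x3 uint8, red, green, blue); there is no depth.
- calibration(name): a dict with "mtx" (3x3 intrinsics, pixels), "distortion" ([k1, k2, p1, p2, k3] as OpenCV has them; the pictures are not rectified), "world_to_cam" (4x4, takes a point from world to camera coordinates). Camera axes: x right, y down, z forward; pixel columns grow to the right and rows downward; lengths in m; the calibration is good to about 2 mm. A picture is of the moment at which its call begins. calibration takes no time and is no camera call.
- sign_off(): hands the job in, once; it reports no verdict.
The state is a dict: "clock": time; "qpos": joint angles; "qd": joint speeds; "effort": joint torques, N m; "position": TCP position; "ee_rot": TCP orientation; "contact_force": force on the tool from outside, world axes, zero at the start; "moment": the same for the moment, N m; "width": finger opening in m.
Only numpy, scipy, OpenCV 4.12 (cv2) and the standard library are available. Lean on these libraries where they do the work, as an engineer would, in place of code of your own. Each camera call takes 0.05 s, during which the arm holds its last target.

### The job

Put the dough roller head on the counter back together: slide the long ribbed roller onto the stand's horizontal rod first, then the short plain spacer ring, then the domed end cap with its open end towards the stand. Push the cap home and hold a firm push of about 15 N for half a second, so that the three parts close up against each other and against the stop collar, wherever that is clamped, and never load the stand with more than 35 N. Leave them let go on the rod, and leave the card holder behind them where it stands.

Things in the scene. Friction and masses are not known exactly. Their poses are not given: they have to be found in the camera images.
- roller_center (a point): centre of the long white roller with fine lengthwise ribs: 44 mm diameter (grips at 43), 40 mm long, about 90 g, straight through-hole of 19.2 mm along its axis (its y axis). Lies on the wire cradle, axis along the cradle's rails, about 41 mm above the worktop; both ends alike. The ribs stand under 1 mm proud and are not felt.
- spacer_center (a point): centre of the short plain white ring: 44 mm diameter (grips at 43), 18 mm long, 50 g, straight through-hole of 19.2 mm along its y axis. Lies on the cradle likewise; both ends alike.
- cap_center (a point): centre of the cylindrical part of the white end cap: 44 mm diameter (grips at 43), 44 mm long plus a shallow 7 mm dome on the +y end, about 60 g; blind hole of 19.2 mm, 37 mm deep, open at the -y end (22 mm from this point), axis y. Lies on the cradle likewise, its open end towards the cradle's -y. The three parts lie in a row in any order with about 70 mm between centres.
- rod_tip (a point): centre of the free end of the stand's horizontal rod, 105 mm above the worktop. Its y axis points outward along the rod (the rod lies towards -y), z up. The rod is 16 mm in diameter and 100 mm long to the hub face, with a 7 mm long tapered nose down to 9 mm.
- rod_root (a point): point on the rod's axis at the face of the 48 mm hub, axes as rod_tip. A dark stop collar (30 mm diameter, 6 mm thick, small thumb screw on top, reaching 20 mm above the axis) is clamped on the rod with its outer face anywhere from 6 to 18 mm outward of this point; where is not given and must be felt.
- strip (a point): top of a sprung steel strip in the rod's top, middle of its 44 mm length (1 to 45 mm inward of the tip). It rises by gentle ramps at both ends to about 3 mm out of the rod, yields downwards under 1.5 to 3.5 N, drags a few N on every part passing over it, and keeps the cap from sliding off.
- stand: the steel stand, fixed to the worktop: base plate 120 x 150 x 12 mm, origin under the plate's centre, directly below the rod's inner end at the hub face; its y axis is the rod's direction, z up. Upright and hub lie on its -y side.
- cradle: low steel wire cradle, fixed: two parallel 6 mm rails 26 mm apart, tops 23 mm above the worktop, 224 mm long along its y axis, cross feet 90 mm wide at both ends. Origin on the worktop under its middle.
- card_holder: bystander: clear menu-card holder standing loose behind the work, 48 x 96 x 57 mm high, 150 g, origin under its centre, wide side along its y axis. Not part of the job. The other things standing about (shakers, dip cups, cartons, tape roll, pen) are not part of it either.
Things that resemble listed ones, but are neither listed nor needed, are in the scene too. What is shaped like the part that bears cap_center but brown or turquoise is not meant.

How it is judged:
On the way, in this order (a step that is already met when the one before it is completed fails the run):
1. the ribbed roller is threaded on the rod, fully past the tapered nose (y of roller_center in the frame of rod_tip below -0.035 m and x of roller_center in the frame of rod_tip between -0.004 and 0.004 m and z of roller_center in the frame of rod_tip between -0.004 and 0.004 m), for 0.2 s.
2. the spacer is threaded on the rod in front of the roller (y of spacer_center in the frame of rod_tip below -0.015 m and x of spacer_center in the frame of rod_tip between -0.004 and 0.004 m and z of spacer_center in the frame of rod_tip between -0.004 and 0.004 m and x of roller_center in the frame of rod_tip between -0.004 and 0.004 m and z of roller_center in the frame of rod_tip between -0.004 and 0.004 m), for 0.2 s.
3. the cap, on the rod, is pressed against the spacer (over 6 N) and the spacer against the roller (over 3 N), so that the stack is tight on the stop collar (contact force between cap and spacer above 6 N and contact force between spacer and roller above 3 N and y of cap_center in the frame of rod_tip below 0.002 m and x of cap_center in the frame of rod_tip between -0.004 and 0.004 m and z of cap_center in the frame of rod_tip between -0.004 and 0.004 m), for 0.1 s.
At the end, for the whole second after the job is handed in: Roller, spacer and cap on the rod in that order, each within 4 mm of its axis; centres under 32 mm (roller-spacer) and 34 mm (spacer-cap) apart, i.e. gaps under 3 mm; roller centre at least 58 mm, spacer centre at most 50 mm inward of the tip; cap straight within 0.12 rad; at rest (x of roller_center in the frame of rod_tip between -0.004 and 0.004 m and z of roller_center in the frame of rod_tip between -0.004 and 0.004 m and x of spacer_center in the frame of rod_tip between -0.004 and 0.004 m and z of spacer_center in the frame of rod_tip between -0.004 and 0.004 m and x of cap_center in the frame of rod_tip between -0.004 and 0.004 m and z of cap_center in the frame of rod_tip between -0.004 and 0.004 m and y of roller_center in the frame of rod_tip below -0.058 m and y of spacer_center in the frame of rod_tip above -0.05 m and distance between spacer_center and roller_center below 0.032 m and distance between cap_center and spacer_center below 0.034 m and angle between the y axis of cap_center and the y axis of rod_tip, either way round below 0.12 rad and linear speed of each of cap, roller below 0.01 m/s); the robot touches nothing.
It fails at once if the stand, with its rod and collar, was loaded with more than 35 N (contact force between stand and anything else above 35 N).
It fails at once if the end cap was squeezed against the spacer with more than 35 N (contact force between cap and spacer above 35 N).
It fails at once if the card holder was moved more than 30 mm (distance of card_holder from where it was at the start of the episode above 0.03 m).
It also fails if it takes over 72 s, if anything falls off the work surface, if the arm or the gripper's body presses on something with over 40 N, if the wrist force passes 120 N, or if a joint passes its speed limit or range.

## Working session

There is one attempt and no reset: what is moved stays moved. The work goes in short steps, Python scripts to look and compute and a tool call to move; the robot and the scene stay as the last step left them, time stands still between calls to the robot, and variables do not carry over. Pictures are saved under pics/ and viewed, and the job is handed in when it is done.

Besides the shell and the picture viewer there is one more tool, called after "Request:" as a command line: name --argument value ..., lists and objects as JSON in quotes. drive_tool: Moves the arm, as the interface text tells. Its arguments: {"type":"object","properties":{"targets":{"type":"array"},"grip_force":{"type":"number"}},"required":["targets"]}

```bash
mkdir -p pics; python3 - <<'E'
from rig import *
import cv2
for n in("side","top"):
    cv2.imwrite(f"pics/{n}0.png",cv2.resize(get_image(n)[:,:,::-1],(800,600),interpolation=cv2.INTER_CUBIC))
    print(calibration(n))
print(get_state())
E
```

```text
{'mtx': array([[381.27914593,   0.        , 271.95853915],
       [  0.        , 381.27914593, 211.44459337],
       [  0.        ,   0.        ,   1.        ]]), 'distortion': array([0.03466487, 0.        , 0.        , 0.        , 0.        ]), 'world_to_cam': array([[-0.82150581, -0.5701544 ,  0.00722258,  0.52557016],
       [-0.36840728,  0.5210658 , -0.76991332,  0.24816915],
       [ 0.43520603, -0.63514911, -0.63810761,  0.72674668],
       [ 0.        ,  0.        ,  0.        ,  1.        ]])}
{'mtx': array([[437.46385304,   0.        , 274.12666999],
       [  0.        , 437.46385304, 211.72683726],
       [  0.        ,   0.        ,   1.        ]]), 'distortion': array([-0.1442472,  0.       ,  0.       ,  0.       ,  0.       ]), 'world_to_cam': array([[ 1.00667759e-03, -9.99999295e-01, -6.29954336e-04,
         9.13044612e-02],
       [-9.96362220e-01, -9.49335269e-04, -8.52139917e-02,
         5.41048919e-01],
       [ 8.52133335e-02,  7.13445717e-04, -9.96362474e-01,
         1.03931576e+00],
       [ 0.00000000e+00,  0.00000000e+00,  0.00000000e+00,
         1.00000000e+00]])}
{'clock': 0.1, 'qpos': array([-1.25899558e+00,  2.76519583e-01,  1.50600384e+00, -3.84969295e-07,
        1.36070668e+00, -1.20989536e-01]), 'qd': array([ 7.19315235e-04, -7.25280775e-04, -4.52381214e-03,  8.81949431e-04,
       -9.34765802e-05,  2.53510942e-04]), 'effort': array([ 1.08774839e-03, -4.17702055e+01, -2.46405548e+01, -1.50414712e-04,
        5.77979677e-03, -4.49894586e-06]), 'position': array([ 0.24101258, -0.52153126,  0.23053423]), 'ee_rot': array([-8.14984022e-04,  9.76677457e-01,  2.14710209e-01, -7.81798982e-05]), 'contact_force': array([0.28803995, 0.17980609, 0.17774729]), 'moment': array([ 0.00784311,  0.03513187, -0.0289225 ]), 'width': 0.08525260060286596}
```

View pics/top0.png

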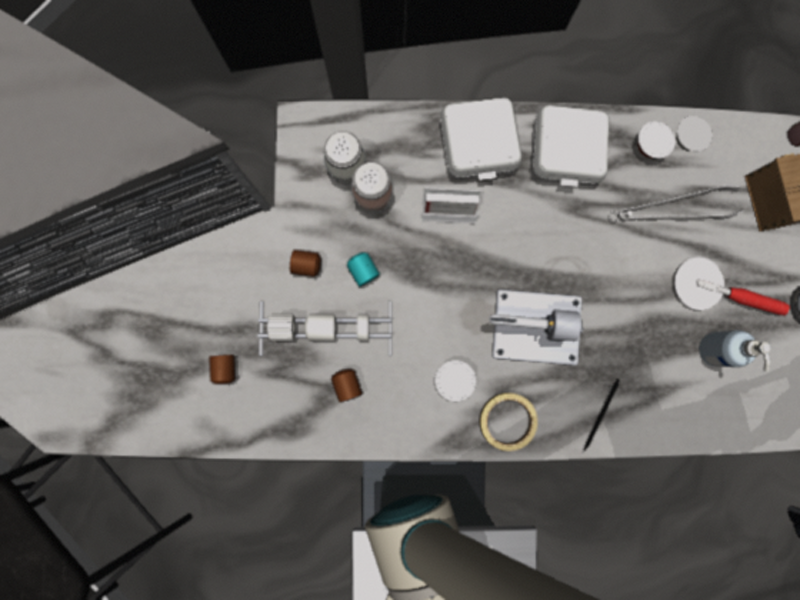

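View pics/side0.png

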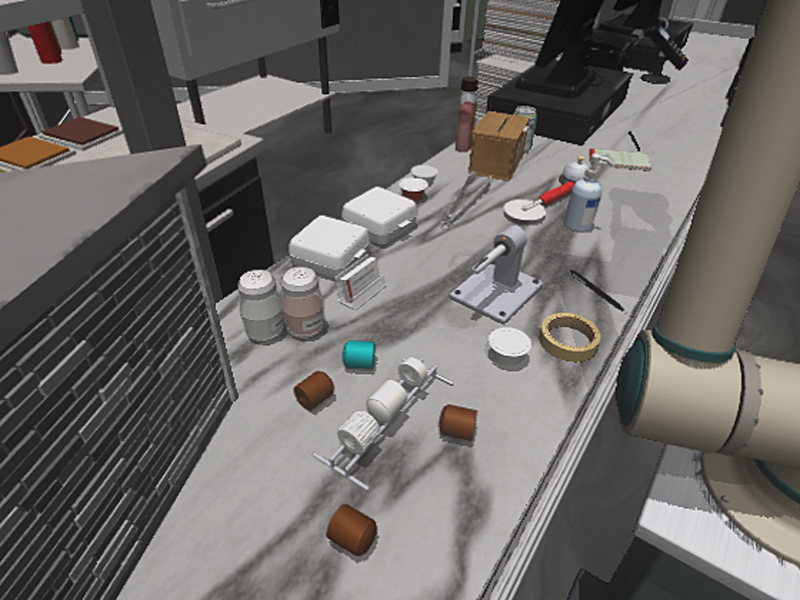

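```bash
python3 - <<'E'
from rig import *
import cv2
t=get_image("top")[:,:,::-1];s=get_image("side")[:,:,::-1]
cv2.imwrite("raw_t.png",t);cv2.imwrite("raw_s.png",s)
f=lambda im,x,y,w,h,n,k:cv2.imwrite(n,cv2.resize(im[y:y+h,x:x+w],None,fx=k,fy=k,interpolation=cv2.INTER_CUBIC))
f(t,175,200,110,60,"pics/t_cr.png",7)
f(t,330,195,90,65,"pics/t_st.png",8)
f(s,215,240,110,110,"pics/s_cr.png",5)
f(s,310,150,75,75,"pics/s_st.png",8)
E
```

```text
(no output)
```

View pics/t_cr.png

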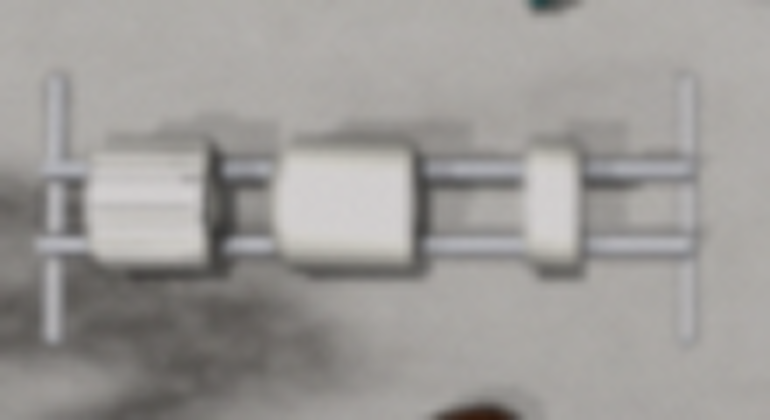

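View pics/t_st.png

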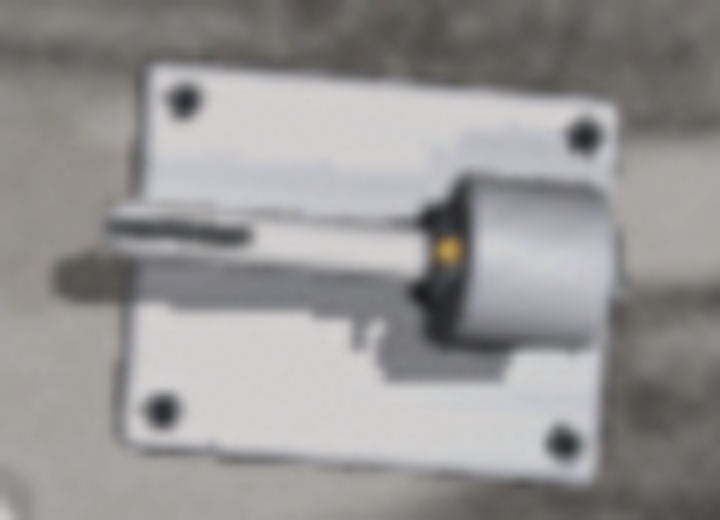

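View pics/s_cr.png

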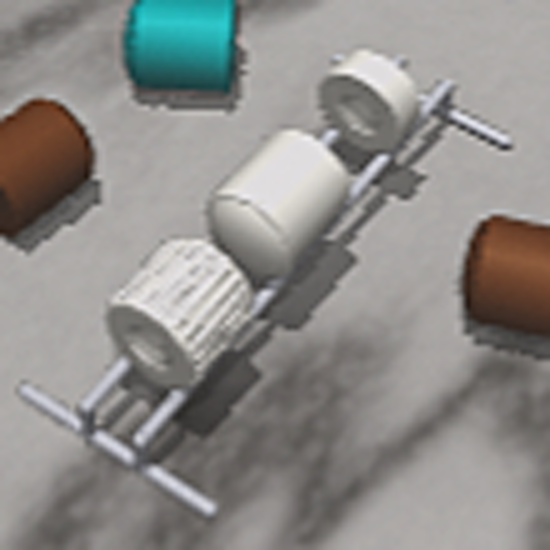

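View pics/s_st.png

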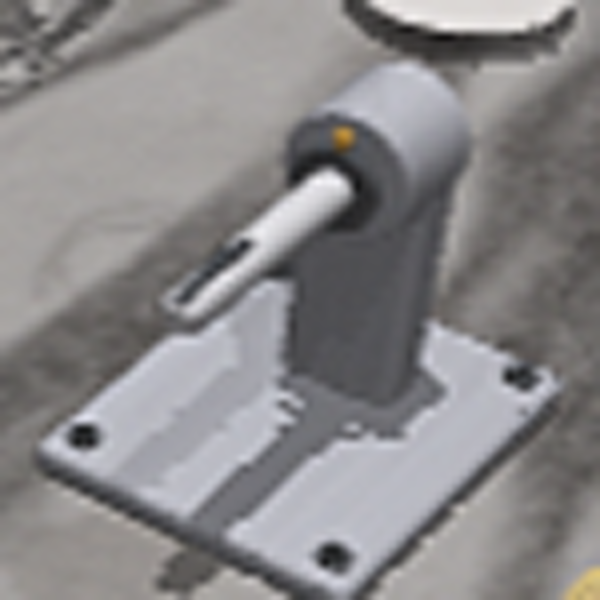

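```bash
cat > h.py <<'E'
import numpy as np,cv2
from rig import calibration
C={n:calibration(n) for n in("side","top")}
def ray(n,p,z):
    c=C[n];u=cv2.undistortPoints(np.array([[p]],float),c["mtx"],c["distortion"])[0,0]
    R=c["world_to_cam"][:3,:3];t=c["world_to_cam"][:3,3]
    o=-R.T@t;d=R.T@np.array([u[0],u[1],1]);s=(z-o[2])/d[2];return o+s*d
def proj(n,P):
    c=C[n];W=c["world_to_cam"];P=np.atleast_2d(np.array(P,float))
    return cv2.projectPoints(P,cv2.Rodrigues(W[:3,:3])[0],W[:3,3],c["mtx"],c["distortion"])[0][:,0]
def cr(off,k,P): return [((x+.5)/k-.5+off[0],(y+.5)/k-.5+off[1]) for x,y in P]
E
python3 - <<'E'
from h import *
np.set_printoptions(precision=4,suppress=True)
for P in [(150,65),(617,103),(598,478),(127,440)]: print("corner",ray("top",cr((330,195),8,[P])[0],.012))
b=[ray("top",p,.012) for p in cr((330,195),8,[(183,101),(583,136),(563,443),(162,410)])]
b=np.array(b);print("bolts",b,b.mean(0),[np.degrees(np.arctan2(*(b[i]-b[j])[:2])) for i,j in((0,1),(3,2))])
print("bolts side",[ray("side",p,.012) for p in cr((310,150),8,[(85,437),(332,557),(522,378)])])
print("tip top",ray("top",cr((330,195),8,[(106,228)])[0],.105),"rod at collar",ray("top",cr((330,195),8,[(415,250)])[0],.105))
print("tip side",ray("side",cr((310,150),8,[(178,305)])[0],.105),"corner",ray("side",cr((310,150),8,[(42,450)])[0],.012))
o=(175,200)
print("feet",*[ray("top",p,.02) for p in cr(o,7,[(57,75),(52,340),(684,75),(688,343)])])
for nm,a,c_ in(("roller",(88,206),(212,206)),("cap",(275,204),(415,204)),("spacer",(525,205),(580,205))):
    print(nm,*[ray("top",p,.050) for p in cr(o,7,[a,c_])], *[ray("top",p,.041) for p in cr(o,7,[a,c_])])
for nm,a in (("roller",(150,340)),("spacer",(357,108))):
    print("side face hole",nm,ray("side",cr((215,240),5,[a])[0],.041))
E
```

```text
corner [ 0.5645 -0.0913  0.012 ]
corner [ 0.5529 -0.2382  0.012 ]
corner [ 0.4367 -0.2297  0.012 ]
corner [ 0.4491 -0.0828  0.012 ]
bolts [[ 0.5533 -0.1014  0.012 ]
 [ 0.5426 -0.2271  0.012 ]
 [ 0.4475 -0.2188  0.012 ]
 [ 0.4583 -0.0937  0.012 ]] [ 0.5004 -0.1602  0.012 ] [np.float64(4.872106033742239), np.float64(4.894517018852875)]
bolts side [array([ 0.5542, -0.1042,  0.012 ]), array([ 0.4592, -0.0957,  0.012 ]), array([ 0.4473, -0.2196,  0.012 ])]
tip top [ 0.5086 -0.0624  0.105 ] rod at collar [ 0.5023 -0.1502  0.105 ]
tip side [ 0.5121 -0.0698  0.105 ] corner [ 0.5625 -0.0897  0.012 ]
feet [0.5446 0.316  0.02  ] [0.4519 0.3163 0.02  ] [0.5447 0.0963 0.02  ] [0.4517 0.0948 0.02  ]
roller [0.4973 0.2982 0.05  ] [0.4974 0.2558 0.05  ] [0.4977 0.3    0.041 ] [0.4979 0.2573 0.041 ]
cap [0.4982 0.2344 0.05  ] [0.4983 0.1869 0.05  ] [0.4986 0.2356 0.041 ] [0.4987 0.1878 0.041 ]
spacer [0.498  0.1497 0.05  ] [0.498  0.1312 0.05  ] [0.4984 0.1503 0.041 ] [0.4985 0.1315 0.041 ]
side face hole roller [0.501  0.2924 0.041 ]
side face hole spacer [0.5018 0.1459 0.041 ]
```

Request:
drive_tool --targets '[0,0,-9.3,0,0,0,1,0,0,-9.3,0,0,0,1,0,0,-9.3,0,0,0,1,0,0,-9.3,0,0,0,1,0,0,-9.3,0,0,0,1,0,0,-9.3,0,0,0,1,0,0,-9.4,0,0,0,1,0,0,0,58,19,0,1,0,0,0,58,19,0,1,0,0,0,58,19,0,1,0,0,0,58,19,0,1,0,0,0,58,19,0,1]' --grip_force 60

```text
clock: 1.7
position: [0.3365, -0.2302, 0.2313]
ee_rot: [0.0, 0.707, 0.707, 0.0]
contact_force: [1.0, 1.0, 0.2]
width: 0.0856
```

```bash
cat >> h.py <<'E'
from rig import get_state
from scipy.spatial.transform import Rotation as Ro
def rem(p,yaw):
    """remaining shift (mm, tool axes) and turn (deg) to tool-down pose with tool y heading yaw deg"""
    s=get_state();q=s["ee_rot"];R=Ro.from_quat([q[1],q[2],q[3],q[0]])
    a=np.radians(yaw);ty=np.array([np.cos(a),np.sin(a),0]);tz=np.array([0,0,-1.]);tx=np.cross(ty,tz)
    T=Ro.from_matrix(np.stack([tx,ty,tz],1))
    print("t",s["clock"],"pos",s["position"].round(4),"F",s["contact_force"].round(1),"w",round(s["width"],4),"q",s["qpos"].round(2))
    print("turn",np.degrees((R.inv()*T).as_rotvec()).round(2),"shift(after turn)",(T.inv().apply(np.array(p)-s["position"])*1000).round(1))
E
python3 -c "
from h import *
rem((.4995,.275,.12),0)"
```

```text
t 1.7 pos [ 0.3365 -0.2302  0.2313] F [1.  1.  0.2] w 0.0856 q [-0.77  0.02  1.82  0.    1.3  -0.77]
turn [ 0.04  0.01 -0.05] shift(after turn) [505.2 163.  111.3]
```

Request:
drive_tool --targets '[0,0,0,56,18,0,1,0,0,0,56,18,0,1,0,0,0,56,18,0,1,0,0,0,56,18,0,1,0,0,0,56,18,15,1,0,0,0,56,18,20,1,0,0,0,56,18,25,1,0,0,0,56,18,25,1,0,0,0,56,18,25,1,0,0,0,0,0,0,1]'

```text
clock: 2.95
position: [0.4966, 0.2713, 0.1202]
ee_rot: [-0.001, 0.706, 0.709, -0.001]
contact_force: [-0.4, 0.3, 0.2]
width: 0.0856
```

```bash
python3 - <<'E'
from h import *
from rig import get_image
rem((.4995,.275,.12),0)
f=lambda im,x,y,w,h,n,k:cv2.imwrite(n,cv2.resize(im[y:y+h,x:x+w,::-1],None,fx=k,fy=k,interpolation=cv2.INTER_CUBIC))
f(get_image("side"),180,150,160,210,"pics/s1.png",3.5 and 3)
s=get_state();print(proj("side",s["position"]),proj("top",s["position"]))
E
```

```text
t 2.95 pos [0.4966 0.2713 0.1202] F [-0.4  0.3  0.2] w 0.0856 q [0.38 0.35 1.69 0.   1.11 0.37]
turn [-0.2   0.03  0.23] shift(after turn) [3.7 2.9 0.2]
[[252.79660093 273.17139727]] [[193.6813679  228.00383576]]
```

View pics/s1.png

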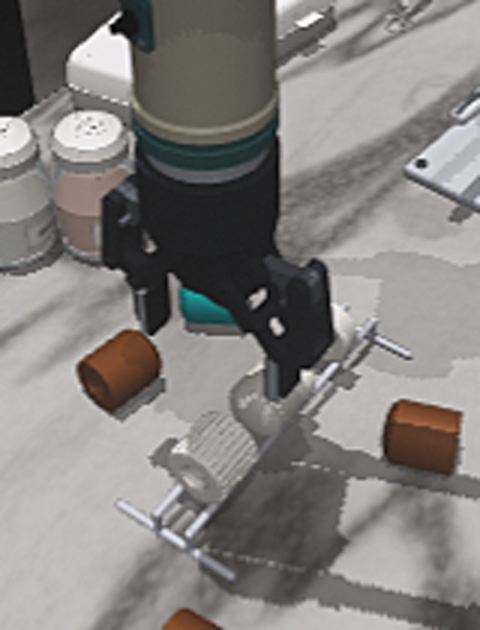

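Request:
drive_tool --targets '[0,0,0,3,2.5,25,1,0,0,0,0,0,30,1,0,0,0,0,0,30,1,0,0,0,0,0,17,1,0,0,0,0,0,0,0,0,0,0,0,0,0,0,0,0,0,0,0,0,0,0,0,0,0,0,0,0,0,0,0,0,0,0,0]' --grip_force 60

```text
clock: 4.12
position: [0.4987, 0.2709, 0.0227]
ee_rot: [-0.0, 0.707, 0.707, -0.0]
contact_force: [-3.6, -1.0, 5.4]
width: 0.0417
```

```bash
python3 - <<'E'
from h import *
from rig import get_image
rem((.4995,.275,.12),0)
f=lambda im,x,y,w,h,n,k:cv2.imwrite(n,cv2.resize(im[y:y+h,x:x+w,::-1],None,fx=k,fy=k,interpolation=cv2.INTER_CUBIC))
f(get_image("side"),180,200,160,150,"pics/s2.png",4)
E
```

```text
t 4.125 pos [0.4987 0.2709 0.0227] F [-3.6 -1.   5.4] w 0.0417 q [ 0.38  0.46  1.81 -0.    0.88  0.38]
turn [-0.03  0.02 -0.  ] shift(after turn) [  4.1   0.8 -97.3]
```

View pics/s2.png

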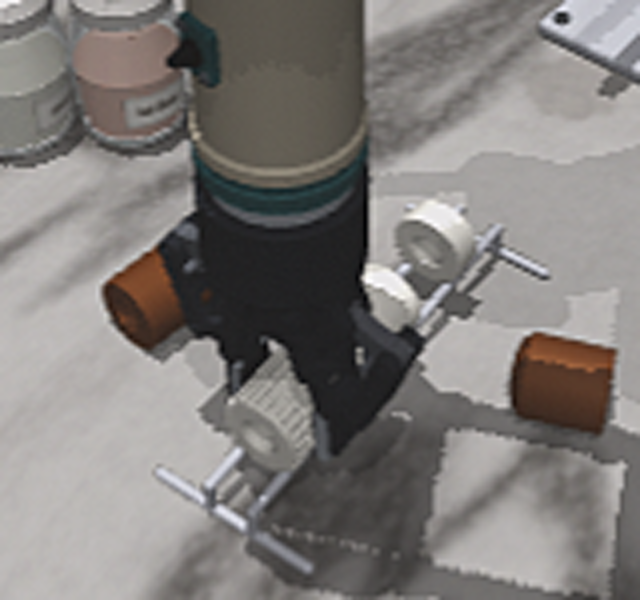

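Request:
drive_tool --targets '[0,0,0,0,0,25,0,0,0,0,0,0,-45,0,0,0,0,0,0,-50,0,0,0,0,-20,0,-20,0,0,0,0,-50,0,0,0,0,0,0,-50,0,0,0,0,0,0,-50,0,0,0,0,0,0,-50,0,0,0,0,0,4.9,-40,0,0,0,0,0,0,0,0,0,0]'

```text
clock: 5.42
position: [0.4999, 0.0086, 0.112]
ee_rot: [0.001, 0.738, 0.675, 0.0]
contact_force: [0.2, 0.3, -0.4]
width: 0.0417
```

```bash
python3 - <<'E'
from h import *
from rig import get_image
rem((.5124,-.0205,.0867),-4.88)
f=lambda im,x,y,w,h,n,k:cv2.imwrite(n,cv2.resize(im[y:y+h,x:x+w,::-1],None,fx=k,fy=k,interpolation=cv2.INTER_CUBIC))
f(get_image("side"),230,80,180,150,"pics/s3.png",4)
f(get_image("top"),260,160,170,120,"pics/t3.png",4)
E
```

```text
t 5.425 pos [0.4999 0.0086 0.112 ] F [ 0.2  0.3 -0.4] w 0.0417 q [-0.12  0.26  1.85 -0.    1.03 -0.03]
turn [ 0.12  0.06 -0.25] shift(after turn) [-28.   14.9  25.3]
```

View pics/s3.png

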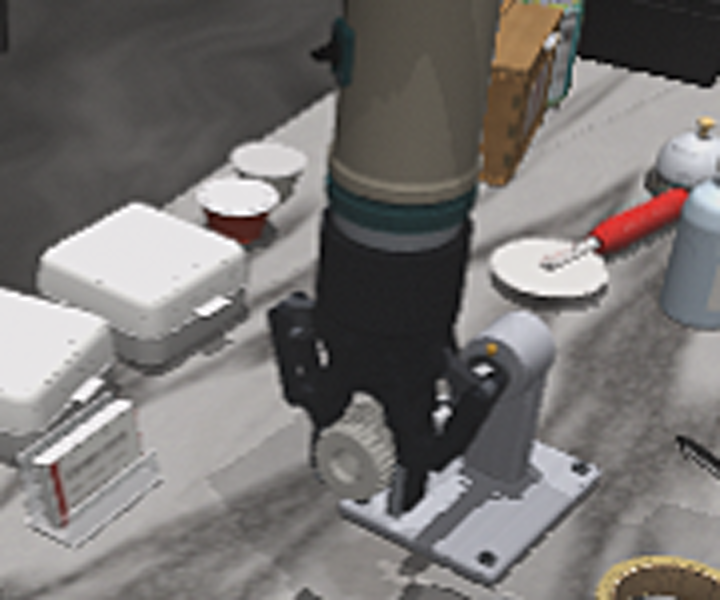

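View pics/t3.png

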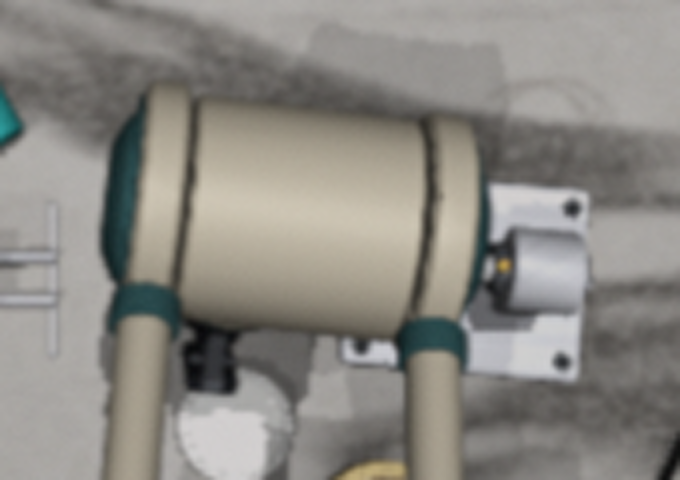

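```bash
python3 - <<'E'
from h import *
f=lambda P:(proj("side",P)[0]).round(1)
d=np.array([.0851,.9964,0])
root=np.array([.5002,-.1605,.105]);tip=root+.1*d
print("tip",tip,f(tip),"seen",cr((310,150),8,[(178,305)]))
print("root",f(root),"hub top",f(root+[0,0,.024]))
print("roller face exp",f(np.array([.4999,.0086,.1303])+.023*d),"seen",cr((230,80),4,[(347,468)]))
print("px per mm x,y,z:",[(f(tip+np.eye(3)[i]*.01)-f(tip)) for i in range(3)])
im=cv2.imread("raw_s.png")
c=im[165:215,315:365];cv2.imwrite("pics/tipz.png",cv2.resize(c,None,fx=12,fy=12,interpolation=cv2.INTER_CUBIC))
E
```

```text
tip [ 0.50871 -0.06086  0.105  ] [331.3 190. ] seen [(331.8125, 187.6875)]
root [352.7 172.2] hub top [354.  164.3]
roller face exp [315.6 202.1] seen [(316.375, 196.625)]
px per mm x,y,z: [array([-3.6, -1.5]), array([-1.9,  2. ]), array([ 0.5, -3.4])]
```

View pics/tipz.png

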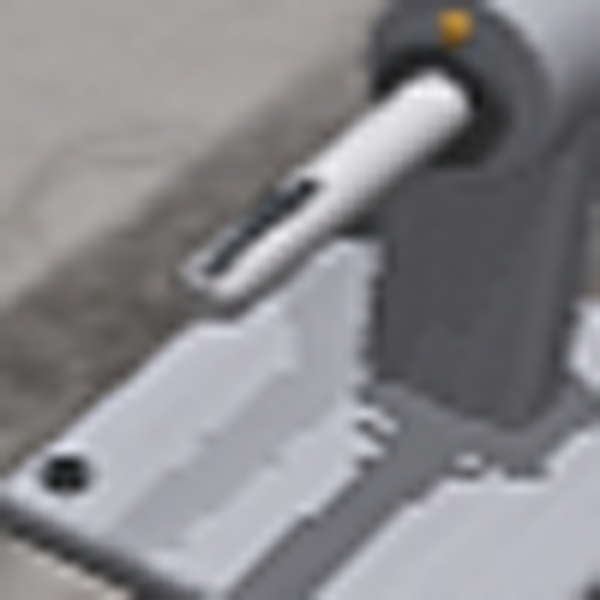

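```bash
python3 - <<'E'
from h import *
from rig import get_image
im=get_image("side")[:,:,::-1];cv2.imwrite("raw_s3.png",im)
c=im[155:220,295:345];cv2.imwrite("pics/rz.png",cv2.resize(c,None,fx=10,fy=10,interpolation=cv2.INTER_CUBIC))
E
```

```text
(no output)
```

View pics/rz.png

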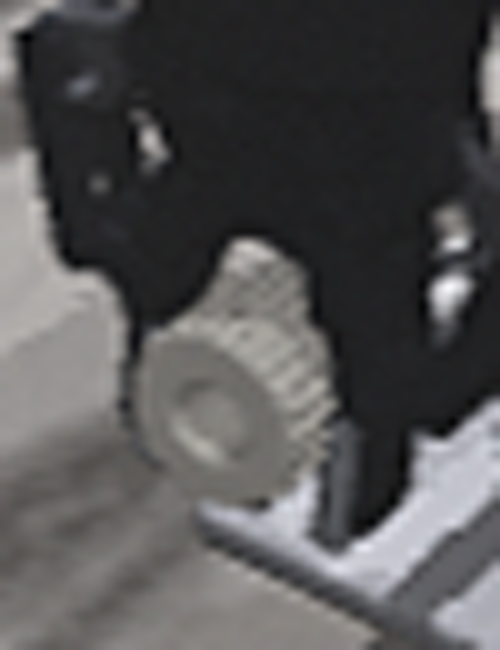

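```bash
cat >> h.py <<'E'
def circ(c,ax,r,n=48):
    ax=np.array(ax)/np.linalg.norm(ax);u=np.cross(ax,[0,0,1.]);u/=np.linalg.norm(u);v=np.cross(u,ax)
    t=np.linspace(0,2*np.pi,n);return np.array(c)+r*(np.outer(np.cos(t),u)+np.outer(np.sin(t),v))
def overlay(im,cam,off,k,curves,fn,wh):
    c=cv2.resize(im[off[1]:off[1]+wh[1],off[0]:off[0]+wh[0]],None,fx=k,fy=k,interpolation=cv2.INTER_CUBIC)
    for P,col in curves:
        q=((proj(cam,P)-np.array(off)+.5)*k-.5)
        cv2.polylines(c,[np.int32(q*8)],False,col,1,cv2.LINE_AA,3)
    cv2.imwrite(fn,c)
E
python3 - <<'E'
from h import *
im=cv2.imread("raw_s3.png")
d=np.array([.0851,.9964,0])
out=[]
for dz,pit in((.008,0),(.006,8),(.008,-8)):
    p=np.radians(pit);ax=d*np.cos(p)+np.array([0,0,np.sin(p)])
    c=np.array([.4999,.0086,.1303+dz])+.003*d
    cu=[(circ(c+.02*ax,ax,.022),(0,0,255)),(circ(c+.02*ax,ax,.0096),(0,0,255)),(circ(c-.02*ax,ax,.022),(0,255,0))]
    fn=f"/tmp/o{len(out)}.png";overlay(im,"side",(295,155),5,cu,fn,(50,65));out.append(cv2.imread(fn))
cv2.imwrite("pics/ov3.png",np.hstack(out))
E
```

```text
(no output)
```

View pics/ov3.png

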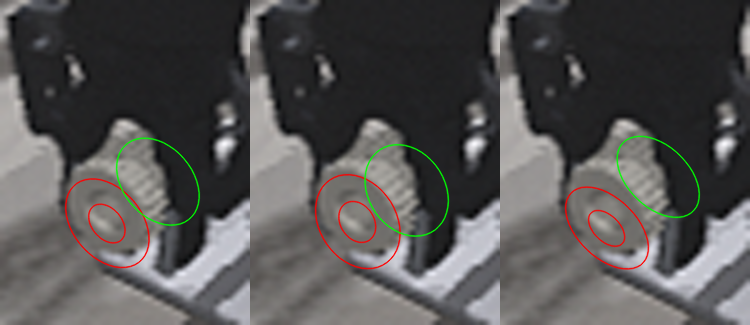

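```bash
python3 - <<'E'
from h import *
im=cv2.imread("raw_s3.png")
d=np.array([.0851,.9964,0])
out=[]
for dz,dy,pit in((.016,.003,0),(.018,.003,0),(.014,.003,15)):
    p=np.radians(pit);ax=d*np.cos(p)+np.array([0,0,np.sin(p)])
    c=np.array([.4999,.0086,.1303+dz])+dy*d
    cu=[(circ(c+.02*ax,ax,.022),(0,0,255)),(circ(c+.02*ax,ax,.0096),(0,0,255)),(circ(c-.02*ax,ax,.022),(0,255,0))]
    fn=f"/tmp/o{len(out)}.png";overlay(im,"side",(295,155),5,cu,fn,(50,65));out.append(cv2.imread(fn))
cv2.imwrite("pics/ov4.png",np.hstack(out))
E
```

```text
(no output)
```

View pics/ov4.png

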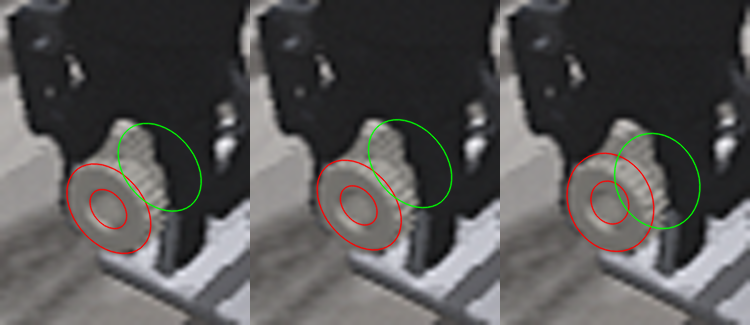

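```bash
python3 - <<'E'
from h import *
f=lambda P:(proj("side",P)[0]).round(1)
print("cradle roller face",f((.4987,.2957,.041)),cr((215,240),5,[(150,340)]))
d=np.array([.0851,.9964,0])
b=[(.5533,-.1014,.012),(.4583,-.0937,.012),(.4475,-.2188,.012)]
for p,s in zip(b,cr((310,150),8,[(85,437),(332,557),(522,378)])): print(f(p),s)
im=cv2.imread("raw_s.png")
root=np.array([.5002,-.1605,.105])
cu=[(circ(root+.1*d,d,.0045),(0,0,255)),(circ(root+.093*d,d,.008),(0,255,0)),(circ(root,d,.024),(255,0,0)),(np.array([root+.1*d+[0,0,.008],root+[0,0,.008]]),(0,255,255))]
overlay(im,"side",(315,155),10,cu,"pics/ovtip.png",(60,60))
E
```

```text
cradle roller face [244.5 309.4] [(244.6, 307.6)]
[320.  204.8] (320.1875, 204.1875)
[351.1 219.7] (351.0625, 219.1875)
[374.6 196.9] (374.8125, 196.8125)
```

View pics/ovtip.png

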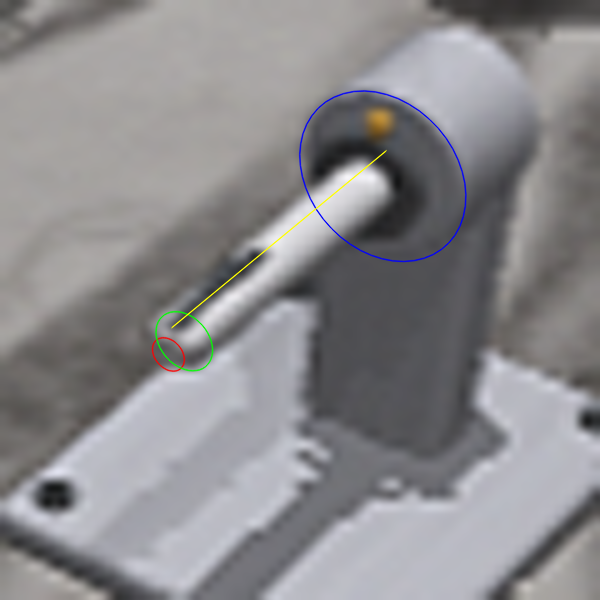

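Request:
drive_tool --targets '[0,0,-0.2,0,15,20,0,0,0,0,0,0,20,0,0,0,0,-20,0,0,0,0,0,0,-19,0,0,0,0,0,0,0,0,0,0,0,0,0,0,0,0,0]'

```text
clock: 6.32
position: [0.5114, -0.0285, 0.0713]
ee_rot: [0.0, 0.736, 0.677, 0.0]
contact_force: [-0.4, -0.3, -0.4]
width: 0.0414
```

```bash
python3 - <<'E'
from h import *
from rig import get_image
rem((.5112,-.032,.072),-4.88)
im=get_image("side")[:,:,::-1];cv2.imwrite("raw_s4.png",im)
im=np.ascontiguousarray(im)
d=np.array([.0851,.9964,0]);root=np.array([.5002,-.1605,.105])
p=get_state()["position"];c=p+[0,0,.033]+.003*d
a=[(circ(root+.1*d,d,.0045),(0,0,255)),(circ(root+.093*d,d,.008),(0,0,255))]
b=[(circ(c+.02*d,d,.022),(0,255,0)),(circ(c-.02*d,d,.022),(255,255,0)),(circ(c+.02*d,d,.0096),(0,255,0))]
overlay(im,"side",(290,145),8,[],"/tmp/a.png",(50,70));overlay(im,"side",(290,145),8,a+b,"/tmp/b.png",(50,70))
cv2.imwrite("pics/ov5.png",np.hstack([cv2.imread("/tmp/a.png"),cv2.imread("/tmp/b.png")]))
E
```

```text
t 6.325 pos [ 0.5114 -0.0285  0.0713] F [-0.4 -0.3 -0.4] w 0.0414 q [-0.19  0.33  1.87  0.    0.94 -0.11]
turn [ 0.04 -0.02  0.16] shift(after turn) [-3.5  0.1 -0.7]
```

View pics/ov5.png

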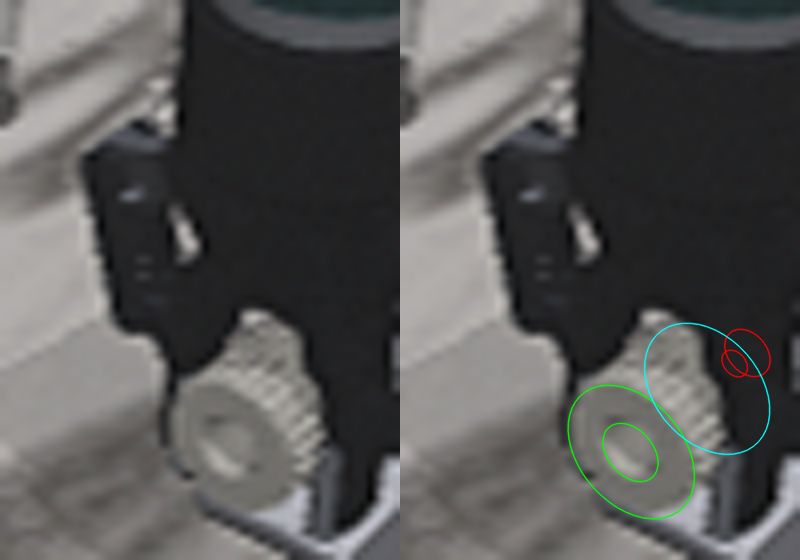

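Request:
drive_tool --targets '[0,0,0.1,-6,0,1,0,0,0,0,-6,0,0,0,0,0,0,-5,0,0,0,0,0,0,-4,0,0,0,0,0,0,0,0,0,0]'

```text
clock: 7.0
position: [0.5095, -0.0502, 0.0699]
ee_rot: [0.0, 0.736, 0.677, -0.0]
contact_force: [-0.2, 0.3, -1.0]
width: 0.0413
```

```bash
python3 - <<'E'
from h import *
rem((.5087,-.0609,.0705),-4.88)
E
```

```text
t 7.0 pos [ 0.5095 -0.0502  0.0699] F [-0.2  0.3 -1. ] w 0.0413 q [-0.23  0.33  1.88 -0.    0.94 -0.15]
turn [0.   0.   0.04] shift(after turn) [-10.7   0.1  -0.6]
```

Request:
drive_tool --targets '[0,0,0,-4,0,0,0,0,0,0,-4,0,0,0,0,0,0,-4,0,0,0,0,0,0,0,0,0,0]'

```text
clock: 7.5
position: [0.5087, -0.0627, 0.0702]
ee_rot: [0.001, 0.736, 0.677, -0.0]
contact_force: [-0.7, -1.4, 1.3]
width: 0.0419
```

Request:
drive_tool --targets '[0,0,0,-5,0,0,0,0,0,0,-5,0,0,0,0,0,0,-5,0,0,0,0,0,0,-5,0,0,0,0,0,0,0,0,0,0]'

```text
clock: 8.12
position: [0.5068, -0.0826, 0.0699]
ee_rot: [0.0, 0.736, 0.677, -0.0]
contact_force: [-0.1, -0.9, 1.9]
width: 0.0416
```

```bash
python3 - <<'E'
from h import *
from rig import get_image
rem((.5087,-.0609,.0705),-4.88)
im=get_image("side")[:,:,::-1]
overlay(im,"side",(290,135),10,[],"pics/s6.png",(80,60))
E
```

```text
t 8.125 pos [ 0.5068 -0.0826  0.0699] F [-0.1 -0.9  1.9] w 0.0416 q [-0.3   0.33  1.87 -0.    0.94 -0.21]
turn [-0.    0.06  0.07] shift(after turn) [21.8  0.1 -0.6]
```

View pics/s6.png

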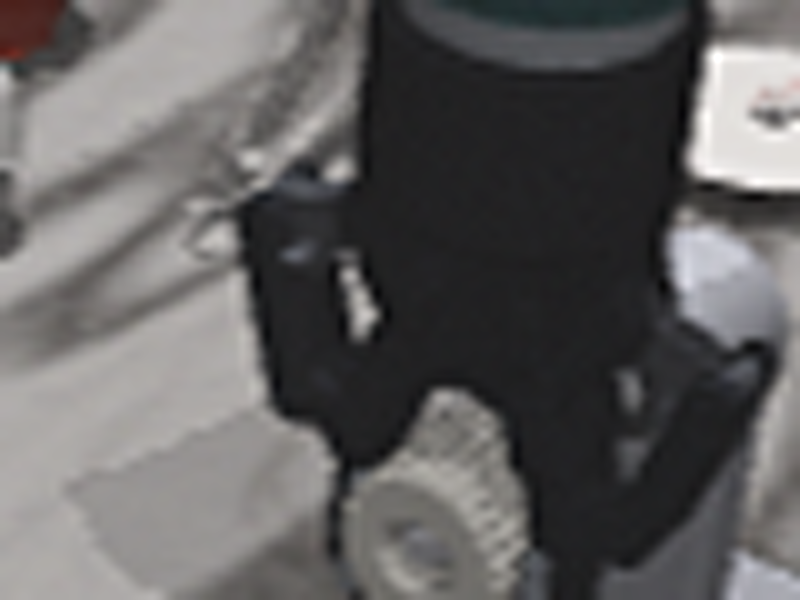

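Request:
drive_tool --targets '[0,0,0,-6,0,0,0,0,0,0,-6,0,0,0,0,0,0,-6,0,0,0,0,0,0,-6,0,0,0,0,0,0,-6,0,0,0,0,0,0,-6,0,0,0,0,0,0,-3,0,0,0,0,0,0,0,0,0,0]'

```text
clock: 9.18
position: [0.5035, -0.1214, 0.0699]
ee_rot: [0.0, 0.736, 0.677, -0.0]
contact_force: [0.1, -0.8, 0.5]
width: 0.0418
```

Request:
drive_tool --targets '[0,0,0,-3,0,0,0,0,0,0,-3,0,0,0,0,0,0,0,0,0,0]'

```text
clock: 9.55
position: [0.5029, -0.1266, 0.0698]
ee_rot: [-0.0, 0.736, 0.677, -0.0]
contact_force: [0.2, 0.2, -0.9]
width: 0.0415
```

Request:
drive_tool --targets '[0,0,0,-3,0,0,0,0,0,0,-3,0,0,0,0,0,0,0,0,0,0]'

```text
clock: 9.93
position: [0.5026, -0.1328, 0.07]
ee_rot: [0.0, 0.736, 0.677, 0.0]
contact_force: [-0.3, 0.2, -0.6]
width: 0.0419
```

Request:
drive_tool --targets '[0,0,0,-3,0,0,0,0,0,0,0,0,0,0]'

```text
clock: 10.18
position: [0.5023, -0.1355, 0.0699]
ee_rot: [-0.0, 0.736, 0.677, 0.0]
contact_force: [-0.5, 0.8, -1.1]
width: 0.0416
```

Request:
drive_tool --targets '[0,0,0,-3,0,0,0,0,0,0,0,0,0,0]'

```text
clock: 10.42
position: [0.5022, -0.1355, 0.0699]
ee_rot: [-0.002, 0.737, 0.676, 0.002]
contact_force: [2.6, 9.3, -0.5]
width: 0.0414
```

Request:
drive_tool --targets '[0,0,0,-3,0,0,0,0,0,0,0,0,0,0]'

```text
clock: 10.68
position: [0.5023, -0.1354, 0.0699]
ee_rot: [-0.004, 0.737, 0.675, 0.004]
contact_force: [4.5, 18.9, 2.0]
width: 0.0412
```

Request:
drive_tool --targets '[0,0,0,6,0,0,0,0,0,0,0,0,0,0.3,0,0,0,0,0,0,1,0,0,0,0,0,0,1,0,0,0,0,0,0,1]'

```text
clock: 11.3
position: [0.5024, -0.136, 0.0701]
ee_rot: [0.0, 0.736, 0.677, -0.0]
contact_force: [-0.1, 0.0, 0.4]
width: 0.0854
```

```bash
python3 - <<'E'
from h import *
rem((.4987,.139,.12),0)
E
```

```text
t 11.3 pos [ 0.5024 -0.136   0.0701] F [-0.1  0.   0.4] w 0.0854 q [-0.4   0.34  1.86 -0.    0.94 -0.31]
turn [ 0.02  0.02 -4.83] shift(after turn) [275.   -3.7 -49.9]
```

Lift 85, then over and look before descending.

Request:
drive_tool --targets '[0,0,0,0,0,-40,1,0,0,0,0,0,-45,1,0,0,-4.8,0,0,0,1,0,0,0,55,-1,0,1,0,0,0,55,-1,0,1,0,0,0,55,-1,0,1,0,0,0,55,-0.5,0,1,0,0,0,55,0,0,1,0,0,0,0,0,35,1,0,0,0,0,0,0,1]'

```text
clock: 12.55
position: [0.4965, 0.1396, 0.118]
ee_rot: [-0.002, 0.707, 0.708, -0.002]
contact_force: [-0.6, -1.0, 0.3]
width: 0.0854
```

```bash
python3 - <<'E'
from h import *
from rig import get_image
rem((.4987,.139,.12),0)
im=get_image("side")[:,:,::-1]
overlay(im,"side",(200,120),4,[],"pics/s7.png",(190,150))
E
```

```text
t 12.55 pos [0.4965 0.1396 0.118 ] F [-0.6 -1.   0.3] w 0.0854 q [ 0.14  0.28  1.8  -0.    1.06  0.14]
turn [-0.33  0.07  0.08] shift(after turn) [-0.6  2.2 -2. ]
```

View pics/s7.png

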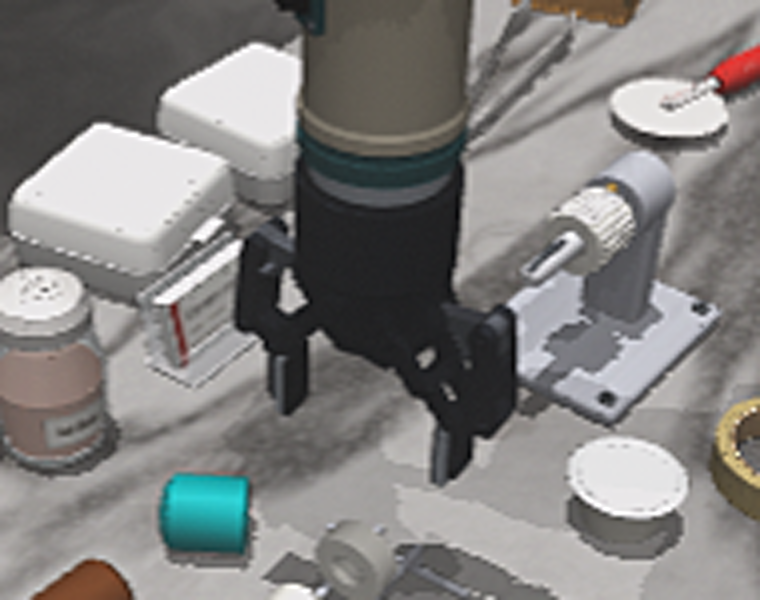

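Request:
drive_tool --targets '[0,0,0,-0.5,2,30,1,0,0,0,0,0,35,1,0,0,0,0,0,30,1,0,0,0,0,0,0,0,0,0,0,0,0,0,0,0,0,0,0,0,0,0,0,0,0,0,0,0,0]'

```text
clock: 13.48
position: [0.4989, 0.1386, 0.0268]
ee_rot: [-0.001, 0.707, 0.707, -0.001]
contact_force: [-6.0, -0.6, 6.6]
width: 0.0417
```

```bash
python3 - <<'E'
from h import *
rem((.4987,.139,.023),0)
E
```

```text
t 13.475 pos [0.4989 0.1386 0.0268] F [-6.  -0.6  6.6] w 0.0417 q [ 0.14  0.39  1.91 -0.    0.84  0.14]
turn [-0.17  0.02 -0.01] shift(after turn) [ 0.4 -0.2  3.8]
```

Request:
drive_tool --targets '[0,0,0,0,0,-30,0,0,0,0,0,0,-30,0,0,0,0,0,0,-10,0,0,0,0,-35,5,0,0,0,0,0,-40,6,0,0,0,0,0,-35,0,0,0,0,0,4.9,0,0,0,0,0,0,0,0,0,0,0]'

```text
clock: 14.48
position: [0.5117, 0.0285, 0.095]
ee_rot: [0.0, 0.737, 0.676, 0.0]
contact_force: [0.2, -0.1, -0.5]
width: 0.0412
```

```bash
python3 - <<'E'
from h import *
from rig import get_image
rem((.5105,-.040,.0908),-4.88)
im=np.ascontiguousarray(get_image("side")[:,:,::-1])
d=np.array([.0851,.9964,0])
p=get_state()["position"];c=p+[0,0,.0142]
b=[(circ(c+.009*d,d,.022),(0,255,0)),(circ(c-.009*d,d,.022),(255,255,0)),(circ(c+.009*d,d,.0096),(0,255,0))]
o=tuple((proj("side",c)[0]-[25,35]).astype(int))
overlay(im,"side",o,8,[],"/tmp/a.png",(50,70));overlay(im,"side",o,8,b,"/tmp/b.png",(50,70))
cv2.imwrite("pics/ov8.png",np.hstack([cv2.imread("/tmp/a.png"),cv2.imread("/tmp/b.png")]))
E
```

```text
t 14.475 pos [0.5117 0.0285 0.095 ] F [ 0.2 -0.1 -0.5] w 0.0412 q [-0.08  0.3   1.84  0.    1.    0.01]
turn [ 0.   -0.   -0.04] shift(after turn) [-68.3   4.6   4.2]
```

View pics/ov8.png

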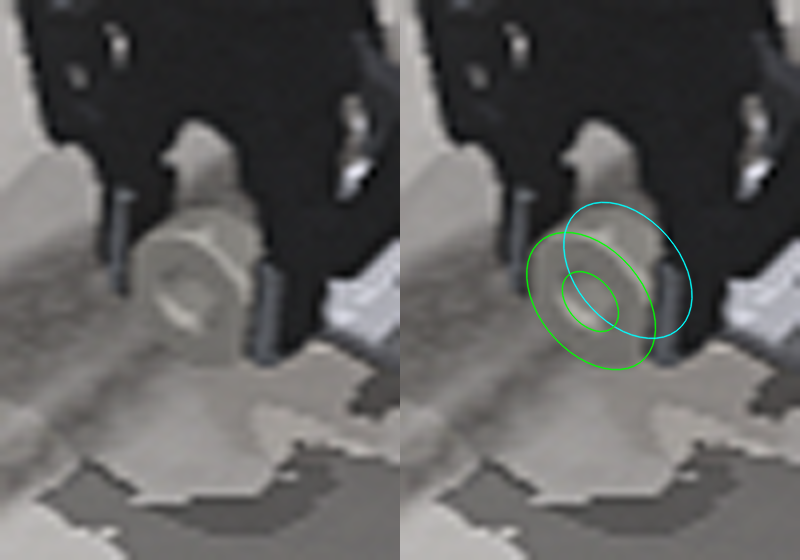

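Request:
drive_tool --targets '[0,0,0,-35,4.6,5,0,0,0,0,-25,0,0,0,0,0,0,-8,0,0,0,0,0,0,-6,0,0,0,0,0,0,-6,0,0,0,0,0,0,0,0,0,0]'

```text
clock: 15.28
position: [0.5096, -0.051, 0.09]
ee_rot: [0.0, 0.737, 0.676, 0.0]
contact_force: [0.1, 0.6, -0.6]
width: 0.0413
```

```bash
python3 - <<'E'
from h import *
from rig import get_image
rem((.5087,-.0609,.09),-4.88)
im=np.ascontiguousarray(get_image("side")[:,:,::-1])
overlay(im,"side",(300,140),10,[],"pics/s9.png",(60,60))
E
```

```text
t 15.275 pos [ 0.5096 -0.051   0.09  ] F [ 0.1  0.6 -0.6] w 0.0413 q [-0.24  0.31  1.85  0.    0.99 -0.15]
turn [ 0.01 -0.   -0.01] shift(after turn) [-10.  -0.  -0.]
```

View pics/s9.png

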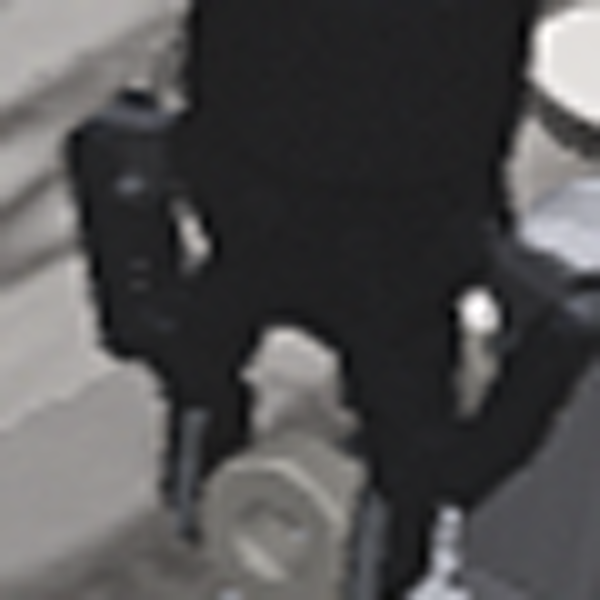

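Request:
drive_tool --targets '[0,0,0,-4,0,0,0,0,0,0,-4,0,0,0,0,0,0,-4,0,0,0,0,0,0,0,0,0,0]'

```text
clock: 15.82
position: [0.5087, -0.0636, 0.0901]
ee_rot: [0.0, 0.737, 0.676, 0.0]
contact_force: [-0.4, -0.1, 0.0]
width: 0.0415
```

Request:
drive_tool --targets '[0,0,0,-4,0,0,0,0,0,0,-4,0,0,0,0,0,0,-4,0,0,0,0,0,0,0,0,0,0]'

```text
clock: 16.32
position: [0.5075, -0.0759, 0.09]
ee_rot: [0.0, 0.737, 0.676, -0.0]
contact_force: [-0.3, -0.9, 1.2]
width: 0.0411
```

```bash
python3 - <<'E'
from h import *
from rig import get_image
rem((.5087,-.0609,.09),-4.88)
im=np.ascontiguousarray(get_image("side")[:,:,::-1])
overlay(im,"side",(300,130),10,[],"pics/s10.png",(60,60))
E
```

```text
t 16.325 pos [ 0.5075 -0.0759  0.09  ] F [-0.3 -0.9  1.2] w 0.0411 q [-0.28  0.31  1.85 -0.    0.99 -0.2 ]
turn [ 0.01  0.07 -0.02] shift(after turn) [15.  -0.1  0. ]
```

View pics/s10.png

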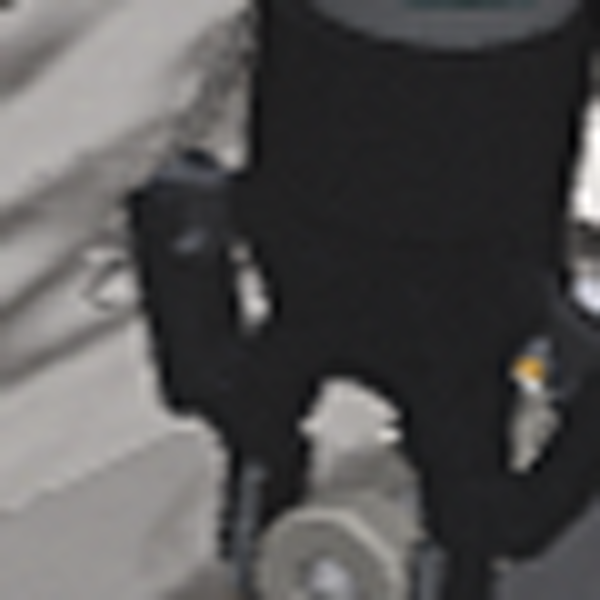

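Request:
drive_tool --targets '[0,0,0,-5,0,0,0,0,0,0,-5,0,0,0,0,0,0,-5,0,0,0,0,0,0,-5,0,0,0,0,0,0,0,0,0,0]'

```text
clock: 17.0
position: [0.5057, -0.096, 0.09]
ee_rot: [0.0, 0.737, 0.676, -0.0]
contact_force: [-0.4, -1.9, 1.9]
width: 0.0415
```

Request:
drive_tool --targets '[0,0,0,-3,0,0,0,0,0,0,0,0,0,0]'

```text
clock: 17.25
position: [0.5055, -0.0983, 0.09]
ee_rot: [0.0, 0.737, 0.676, -0.0]
contact_force: [-1.0, -0.0, 3.0]
width: 0.0415
```

Request:
drive_tool --targets '[0,0,0,-2,0,0,0,0,0,0,0,0,0,0]'

```text
clock: 17.5
position: [0.5053, -0.1001, 0.09]
ee_rot: [0.0, 0.737, 0.676, -0.0]
contact_force: [-1.4, -0.5, 1.2]
width: 0.0412
```

Request:
drive_tool --targets '[0,0,0,-2,0,0,0,0,0,0,0,0,0,0]'

```text
clock: 17.75
position: [0.5053, -0.1012, 0.0899]
ee_rot: [-0.0, 0.737, 0.676, 0.001]
contact_force: [0.4, 4.3, 2.1]
width: 0.0416
```

Request:
drive_tool --targets '[0,0,0,-2,0,0,0,0,0,0,0,0,0,0]'

```text
clock: 18.0
position: [0.5054, -0.1015, 0.0899]
ee_rot: [-0.001, 0.737, 0.676, 0.002]
contact_force: [2.3, 9.7, 2.6]
width: 0.0415
```

Request:
drive_tool --targets '[0,0,0,-2,0,0,0,0,0,0,0,0,0,0]'

```text
clock: 18.25
position: [0.5055, -0.1018, 0.0899]
ee_rot: [-0.002, 0.737, 0.676, 0.003]
contact_force: [4.0, 14.3, 2.0]
width: 0.0413
```

Request:
drive_tool --targets '[0,0,0,4.5,0,0,0,0,0,0,0,0,0,0.3,0,0,0,0,0,0,1,0,0,0,0,0,0,1,0,0,0,0,0,0,1,0,0,0,0,0,-40,1,0,0,0,0,0,-40,1,0,0,-4.9,0,0,0,1]'

```text
clock: 19.25
position: [0.5075, -0.1026, 0.1734]
ee_rot: [0.003, 0.706, 0.708, 0.001]
contact_force: [0.1, -0.2, 0.5]
width: 0.0859
```

```bash
python3 - <<'E'
from h import *
rem((.4987,.207,.12),0)
E
```

```text
t 19.25 pos [ 0.5075 -0.1026  0.1734] F [ 0.1 -0.2  0.5] w 0.0859 q [-0.33  0.23  1.72 -0.    1.18 -0.34]
turn [0.4  0.17 0.12] shift(after turn) [309.6  -8.8  53.4]
```

Request:
drive_tool --targets '[0,0,0,55,-1.5,0,1,0,0,0,55,-1.5,0,1,0,0,0,55,-1.5,0,1,0,0,0,55,-1,0,1,0,0,0,45,-1,20,1,0,0,0,43,0,30,1,0,0,0,0,0,0,1,0,0,0,0,0,0,1]'

```text
clock: 20.25
position: [0.4989, 0.2061, 0.12]
ee_rot: [0.0, 0.707, 0.707, -0.0]
contact_force: [0.0, -1.0, -0.2]
width: 0.0852
```

```bash
python3 - <<'E'
from h import *
from rig import get_image
rem((.4987,.207,.12),0)
im=np.ascontiguousarray(get_image("side")[:,:,::-1]);cv2.imwrite("raw_s11.png",im)
overlay(im,"side",(220,130),4,[],"pics/s11.png",(190,150))
overlay(im,"side",(315,140),12,[],"pics/s11b.png",(60,50))
E
```

```text
t 20.25 pos [0.4989 0.2061 0.12  ] F [ 0.  -1.  -0.2] w 0.0852 q [ 0.26  0.31  1.75 -0.    1.08  0.26]
turn [-0.01  0.06  0.03] shift(after turn) [ 0.9 -0.2 -0. ]
```

View pics/s11.png

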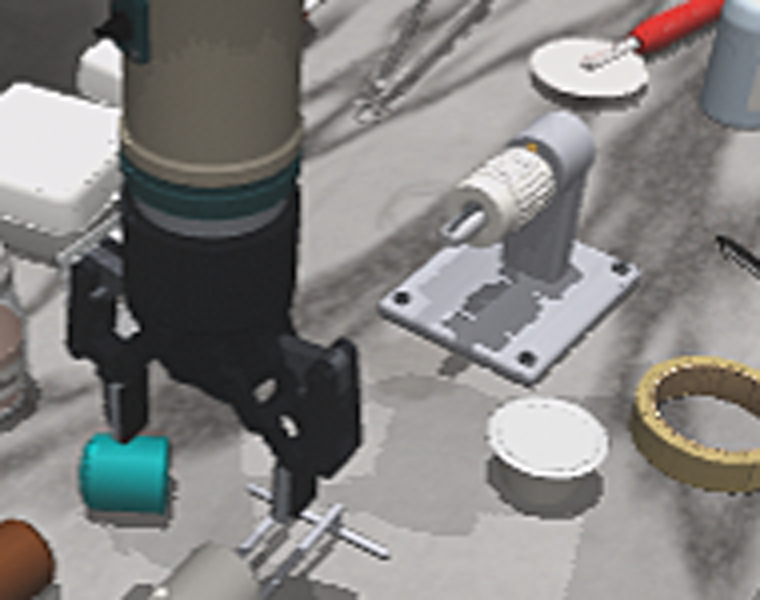

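View pics/s11b.png

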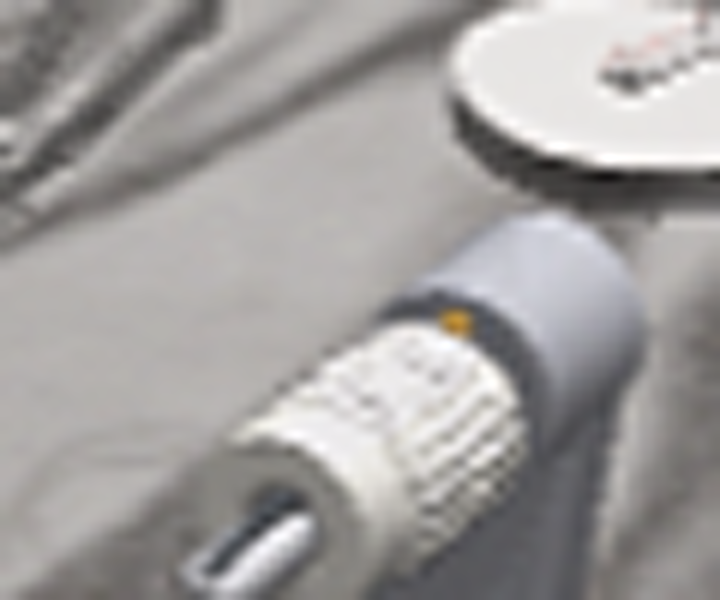

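Request:
drive_tool --targets '[0,0,0,1,0,30,1,0,0,0,0,0,35,1,0,0,0,0,0,32,1,0,0,0,0,0,0,0,0,0,0,0,0,0,0,0,0,0,0,0,0,0,0,0,0,0,0,0,0]'

```text
clock: 21.18
position: [0.4988, 0.2074, 0.025]
ee_rot: [0.0, 0.707, 0.707, 0.0]
contact_force: [-3.4, -0.8, 5.1]
width: 0.0418
```

```bash
python3 - <<'E'
from h import *
rem((.4987,.207,.023),0)
E
```

```text
t 21.175 pos [0.4988 0.2074 0.025 ] F [-3.4 -0.8  5.1] w 0.0418 q [ 0.27  0.42  1.87 -0.    0.85  0.27]
turn [ 0.07 -0.01 -0.01] shift(after turn) [-0.4 -0.1  2. ]
```

Request:
drive_tool --targets '[0,0,0,0,0,-35,0,0,0,0,0,0,-35,0,0,0,0,-35,4,0,0,0,0,0,-50,4,0,0,0,0,0,-50,4,0,0,0,0,0,-35,4,0,0,0,0,4.9,0,0,0,0,0,0,0,0,0,0,0]'

```text
clock: 22.18
position: [0.5155, 0.0369, 0.0941]
ee_rot: [0.001, 0.737, 0.676, 0.001]
contact_force: [1.8, 0.5, -0.8]
width: 0.0416
```

```bash
python3 - <<'E'
from h import *
from rig import get_image
d=np.array([.0851,.9964,0]);tip=np.array([.5087,-.0609,0])
rem(tip+.034*d+[0,0,.0885],-4.88)
im=np.ascontiguousarray(get_image("side")[:,:,::-1])
p=get_state()["position"];c=p+[0,0,.016]
b=[(circ(c+.022*d,d,.022),(0,255,0)),(circ(c-.022*d,d,.022),(255,255,0))]
o=tuple((proj("side",c)[0]-[25,35]).astype(int))
overlay(im,"side",o,8,[],"/tmp/a.png",(50,70));overlay(im,"side",o,8,b,"/tmp/b.png",(50,70))
cv2.imwrite("pics/ov12.png",np.hstack([cv2.imread("/tmp/a.png"),cv2.imread("/tmp/b.png")]))
E
```

```text
t 22.175 pos [0.5155 0.0369 0.0941] F [ 1.8  0.5 -0.8] w 0.0416 q [-0.06  0.31  1.84 -0.    1.    0.02]
turn [ 0.15 -0.   -0.04] shift(after turn) [-64.1   1.6   5.6]
```

View pics/ov12.png

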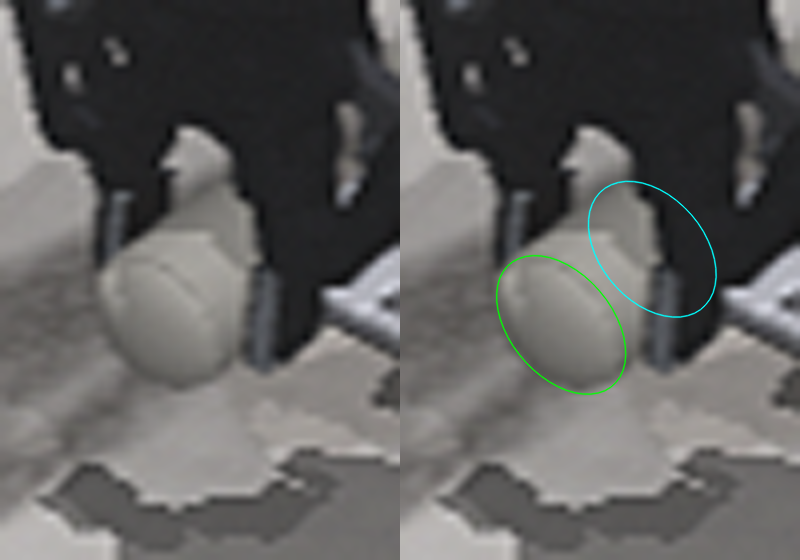

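Request:
drive_tool --targets '[0,0,0,-30,1.6,5.5,0,0,0,0,-22,0,0,0,0,0,0,-6,0,0,0,0,0,0,-6,0,0,0,0,0,0,-5,0,0,0,0,0,0,-5,0,0,0,0,0,0,-4,0,0,0,0,0,0,0,0,0,0]'

```text
clock: 23.22
position: [0.5097, -0.0405, 0.0875]
ee_rot: [0.0, 0.737, 0.676, -0.0]
contact_force: [-0.1, 0.1, -1.1]
width: 0.0417
```

```bash
python3 - <<'E'
from h import *
rem((.5087,-.0609,.0885),-4.88)
E
```

```text
t 23.225 pos [ 0.5097 -0.0405  0.0875] F [-0.1  0.1 -1.1] w 0.0417 q [-0.22  0.31  1.85 -0.    0.98 -0.13]
turn [ 0.    0.   -0.04] shift(after turn) [-20.4   0.8  -1. ]
```

Cap mouth is about at the tip; small correction and ease on.

Request:
drive_tool --targets '[0,0,0,-4,0.8,-0.8,0,0,0,0,-4,0,0,0,0,0,0,-4,0,0,0,0,0,0,0,0,0,0]'

```text
clock: 23.72
position: [0.5096, -0.0528, 0.0884]
ee_rot: [0.0, 0.737, 0.676, 0.0]
contact_force: [0.6, -0.6, 0.1]
width: 0.0416
```

Request:
drive_tool --targets '[0,0,0,-4,0,0,0,0,0,0,-4,0,0,0,0,0,0,-4,0,0,0,0,0,0,0,0,0,0]'

```text
clock: 24.22
position: [0.5084, -0.065, 0.0883]
ee_rot: [0.0, 0.737, 0.676, -0.0]
contact_force: [-0.7, -0.8, 1.4]
width: 0.0413
```

```bash
python3 - <<'E'
from h import *
from rig import get_image
rem((.5087,-.0609,.0885),-4.88)
im=np.ascontiguousarray(get_image("side")[:,:,::-1])
overlay(im,"side",(295,135),10,[],"pics/s13.png",(75,60))
E
```

```text
t 24.225 pos [ 0.5084 -0.065   0.0883] F [-0.7 -0.8  1.4] w 0.0413 q [-0.26  0.31  1.85 -0.    0.98 -0.18]
turn [ 0.01  0.06 -0.03] shift(after turn) [ 4.1 -0.1 -0.2]
```

View pics/s13.png

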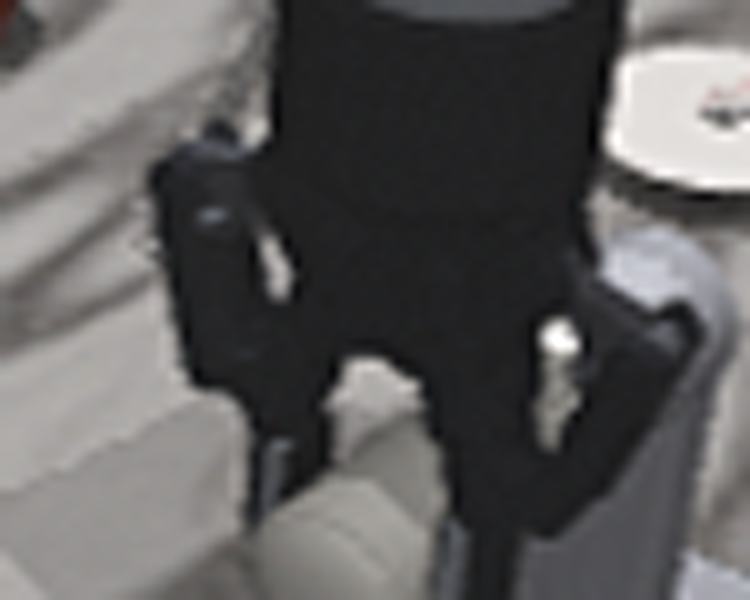

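Request:
drive_tool --targets '[0,0,0,-3,0,0,0,0,0,0,0,0,0,0]'

```text
clock: 24.52
position: [0.5081, -0.0674, 0.0883]
ee_rot: [0.0, 0.737, 0.676, -0.0]
contact_force: [-1.3, -0.2, 1.8]
width: 0.0413
```

Request:
drive_tool --targets '[0,0,0,-2,0,0,0,0,0,0,0,0,0,0]'

```text
clock: 24.78
position: [0.5079, -0.0693, 0.0882]
ee_rot: [-0.0, 0.737, 0.676, -0.0]
contact_force: [-0.7, 1.3, 1.1]
width: 0.0417
```

Request:
drive_tool --targets '[0,0,0,-2,0,0,0,0,0,0,0,0,0,0]'

```text
clock: 25.02
position: [0.5078, -0.0714, 0.0882]
ee_rot: [0.0, 0.737, 0.676, -0.0]
contact_force: [-0.2, 0.9, 1.4]
width: 0.0416
```

Request:
drive_tool --targets '[0,0,0,-2,0,0,0,0,0,0,0,0,0,0]'

```text
clock: 25.28
position: [0.5076, -0.0734, 0.0882]
ee_rot: [0.0, 0.737, 0.676, -0.0]
contact_force: [-0.2, 0.5, 2.0]
width: 0.0414
```

Request:
drive_tool --targets '[0,0,0,-2,0,0,0,0,0,0,0,0,0,0]'

```text
clock: 25.52
position: [0.5072, -0.0739, 0.0882]
ee_rot: [-0.001, 0.737, 0.676, 0.001]
contact_force: [0.7, 5.3, 2.0]
width: 0.0415
```

Request:
drive_tool --targets '[0,0,0,-2,0,0,0,0,0,0,0,0,0,0]'

```text
clock: 25.78
position: [0.5072, -0.0739, 0.0883]
ee_rot: [-0.002, 0.737, 0.675, 0.002]
contact_force: [0.9, 11.2, 3.7]
width: 0.0418
```

Request:
drive_tool --targets '[0,0,0,-2,0,0,0,0,0,0,0,0,0,0]'

```text
clock: 26.02
position: [0.5072, -0.0739, 0.0883]
ee_rot: [-0.004, 0.738, 0.675, 0.004]
contact_force: [2.1, 16.6, 4.3]
width: 0.0415
```

Request:
drive_tool --targets '[0,0,0,0,0,0,0,0,0,0,0,0,0,0,0,0,0,0,0,0,0,0,0,0,0,0,0,0,0,0,0,0,0,0,0,0,0,0,0,0,0,0]'

```text
clock: 26.78
position: [0.5072, -0.0739, 0.0883]
ee_rot: [-0.003, 0.738, 0.675, 0.003]
contact_force: [2.6, 16.8, 3.6]
width: 0.0418
```

Request:
drive_tool --targets '[0,0,0,5.5,0,0,0,0,0,0,0,0,0,0,0,0,0,0,0,0,0.3,0,0,0,0,0,0,1,0,0,0,0,0,0,1,0,0,0,0,0,0,1,0,0,0,0,0,-40,1,0,0,0,0,0,-45,1,0,0,0,50,0,0,1,0,0,0,60,0,-20,1,0,0,0,60,0,-20,1,0,0,0,60,0,0,1]'

```text
clock: 28.28
position: [0.5284, 0.1558, 0.2147]
ee_rot: [0.001, 0.737, 0.676, 0.002]
contact_force: [0.1, -0.0, -0.0]
width: 0.0854
```

```bash
python3 - <<'E'
from h import *
from rig import get_image
rem((.5087,-.0609,.0885),-4.88)
im=np.ascontiguousarray(get_image("side")[:,:,::-1])
overlay(im,"side",(305,130),10,[],"pics/s14.png",(75,60))
im=np.ascontiguousarray(get_image("top")[:,:,::-1])
overlay(im,"top",(320,190),8,[],"pics/t14.png",(95,70))
E
```

```text
t 28.275 pos [0.5284 0.1558 0.2147] F [ 0.1 -0.  -0. ] w 0.0854 q [ 0.16  0.25  1.59 -0.    1.3   0.25]
turn [ 0.26 -0.03 -0.05] shift(after turn) [-217.6   -1.2  126.2]
```

View pics/s14.png

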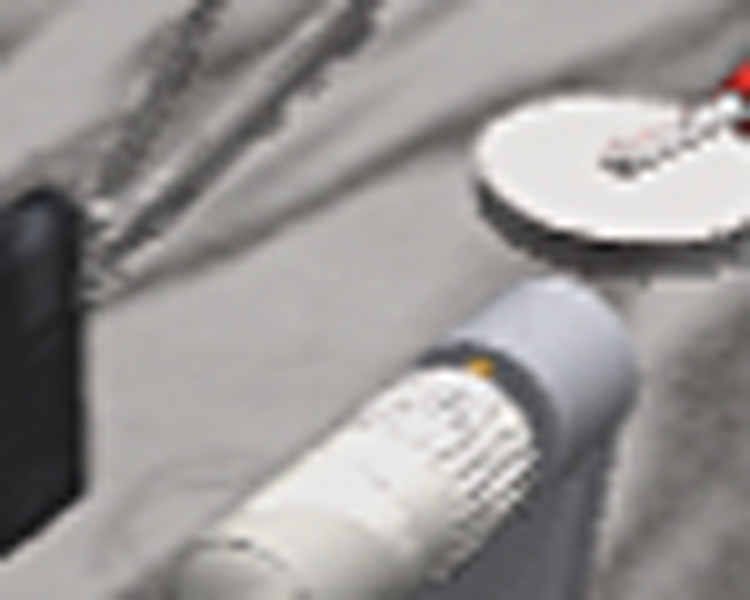

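View pics/t14.png

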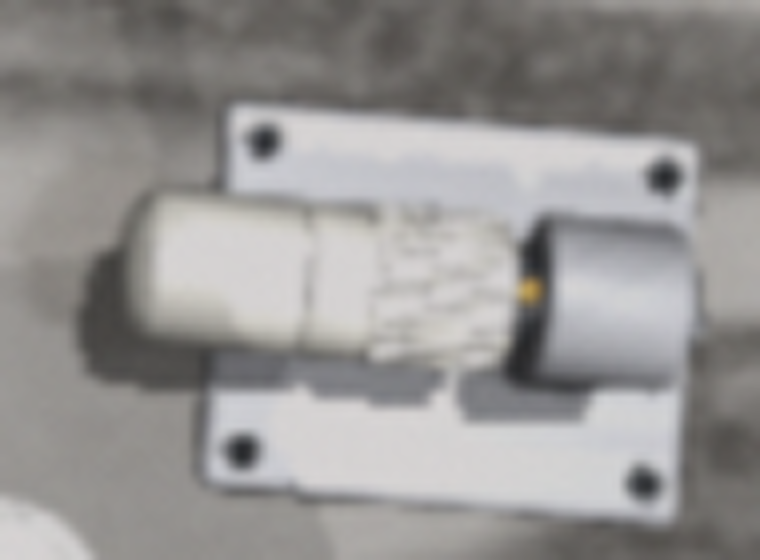

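```bash
python3 -c "
from rig import *
print(get_state()['clock'],sign_off())"
```

```text
the job is handed in; nothing more can be done
28.375 None
```

The roller head is back together: ribbed roller, then spacer, then cap with its open end towards the stand, all let go on the rod. I handed the job in at 28.4 s; no verdict was reported.

- **Closing push:** The cap met a hard stop at about 13 mm inward of the tip. That fits the stop collar, which I felt with the roller at roughly 8 mm out from the hub. I held the push at about 16.7 N for over 0.75 s. The highest wrist reading at any stop was about 19 N, seating the roller, so well under 35 N.
- **Last checks:** The top and side pictures show the three parts closed up against the collar, with only a thin line of about 1 mm at most between cap and spacer. The cap looks straight, and the gripper is clear with zero force. The arm kept well away from the card holder throughout. The last pictures were cropped to the stack, so I did not check the holder there.
- **What did not go to plan:** On the first lift of the roller I gave one row the wrong sign. It pressed down briefly and the roller slipped about 15 mm in the grip. I measured the new offset from the side picture, corrected for it, and the roller threaded without trouble.
- **Estimate disagreement:** The spacer's first stop came out 2–3 mm short of the roller by my estimate. The cap push then closed the stack.

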